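Brush the print offcuts off the build plate into the tray

TASK

Take the hand brush from its pad and sweep the three loose offcuts off the build plate so that all of them end up in the ceramic tray beside it; move the offcuts only with the brush, never with the gripper. Leave the finished vase standing untouched on the plate, don't shove the tray or the other things around, and finally stand the brush back upright, bristles down, in the middle of its pad.

Things in the scene. Friction and masses are not known exactly. Their poses are not given: they have to be found in the camera images.
- plate: Aluminium build plate lying face up on a dark hard silicone stand, fixed. Face 190 mm (its x) by 260 mm (its y), top 45 mm above the counter; the plate itself is 15 mm thick and overhangs the stand by 20 mm (x) and 30 mm (y). Origin: centre of the underside of the stand, on the counter; z up. The tray lies at one of its y ends (either one), the brush pad beyond the other.
- tray: White ceramic open tray, loose, 0.8 kg, 220 mm (x) by 160 mm (y), 24 mm high, walls and floor 6 mm. It stands on the counter at one y end of the plate, its near rim tucked about 10 mm under the plate's edge, its x axis about parallel to the plate's. Origin: centre of the underside.
- rest: Flat dark hard silicone brush pad, fixed to the counter, 150 mm (x) by 80 mm (y), 12 mm thick. Origin: centre of the underside.
- brush: Hand brush standing upright, bristles down, on the pad; 0.16 kg. Stiff bristle block 120 mm (x) by 28 mm (y) by 30 mm high at the bottom, wooden back 120 x 32 mm from 30 to 48 mm height, above it an upright wooden handle 36 mm (x) by 30 mm (y) reaching to 123 mm. Origin: centre of the underside of the bristles; z up along the handle. It sweeps along its y, broad side first.
- scrap_slab: Offcut of grey cured resin: plain slab 60 x 30 x 18 mm, about 35 g. Origin: centre of its underside as it lies at the start. Lies on the plate.
- scrap_ell: Offcut of grey cured resin: L-shaped, bar 60 mm (x) by 16 mm by 20 mm high on the -y side, and a 20 x 16 x 20 mm foot on the +y side at its -x end, about 30 g. Origin: underside, on the line between bar and foot, at the middle of its length. Lies on the plate.
- scrap_step: Offcut of grey cured resin: slab 60 (x) x 26 x 12 mm with a 26 x 26 x 14 mm block on top (26 mm high in all), about 35 g. Origin: centre of its underside. Lies on the plate.
- scrap_slab_center (a point): Middle (centre of mass) of the offcut scrap_slab, 9 mm above its underside.
- scrap_ell_center (a point): Middle (centre of mass) of the offcut scrap_ell, 10 mm above its underside.
- scrap_step_center (a point): Middle (centre of mass) of the offcut scrap_step, 9 mm above its underside.
- vase: Finished print to be left alone: grey waisted vase standing loose on the plate, 44 mm across at the foot, 70 mm tall, 90 g. Origin: centre of its foot. It stands near the plate's +x edge, beside the strip with the offcuts.
- lantern: UV curing lantern, an upright cylinder 110 mm across and 176 mm tall with a button on top, white and grey. Bystander. Origin: centre of the underside.
- dome: Glass dome cover with a knob, 116 mm across, 140 mm tall. Bystander. Origin: centre of the underside.
- jar: Small amber jar with a lid, 64 mm across, 75 mm tall. Bystander. Origin: centre of the underside.
There are look-alikes about, which are no part of the job. What is shaped like the scrap_step but yellow is not meant.

How it is judged:
By the outcome, as a careful person would: the job done as asked, in the order asked, and still so for the second after the job is handed in, with the robot touching nothing.
It also fails if it takes over 48 s, if anything falls off the work surface, if the arm or the gripper's body presses on something with over 40 N, if the wrist force passes 120 N, or if a joint passes its speed limit or range.

ROBOT

A 6-joint arm with a two-finger parallel gripper is mounted at the origin on the work surface. World frame = base frame: x ahead of the robot, y to its left, z up, the work surface at z = 0. Lengths are in m, angles in rad, forces in N, time in s.
With the tool pointing down it reaches from about 0.25 to 0.775 m from the base axis. Payload 4 kg.
Tool frame: the origin (TCP) lies midway between the tips of the shut fingers; the grasp point (between the pads) lies 19 mm behind it (grip_point_offset is the distance from the TCP to the grasp point, in m); z points along the fingers, y is the line along which they close (so a half turn about z gives the same grasp; the last joint's range is limited). The gripper opens to 94 mm and grips with 3 to 60 N. Pads are 16 mm wide; open, the fingers measure 119 mm over their backs; the gripper's body (75 mm by 177 mm) begins 78 mm behind the grasp point.
Start: joints at [-1.348, 0.087, 1.371, -0, 1.684, -0.103], TCP at [0.176, -0.521, 0.206] pointing down, gripper open.
Joint ranges: [-3.1, 3.1], [-0.76, 2.03], [0.27, 2.55], [-1.08, 4.22], [0.17, 2.65], [-2.57, 2.57]. Speed limits (rad/s): [2.79, 2.79, 3.14, 3.14, 3.14, 3.14].

INTERFACE

Orientations are given as [roll, pitch, yaw] about the fixed x, y, z axes, in that order (R = Rz(yaw) Ry(pitch) Rx(roll)).
In Python, from bench import * gives the robot as it stands.
- The arm moves only by the tool carry_out, never from a script. Its argument "commands" is a list of rows, each a list of 6 numbers: the shift along the tool's x, y, z in m, then the turn, a rotation vector about the tool's x, y, z in rad. In form: [[tx, ty, tz, rx, ry, rz], ...]. A call has exactly 5 rows; each row is the pose to reach, as a shift and turn from the pose commanded when the call began, along the tool's axes at that moment; what a row does not reach only later rows make up. A row lasts 1/10 s, in which the tool goes at most 50 mm and 8.59 degrees, less where a joint would pass 70% of its speed; a pose out of reach is approached as far as the arm can. A call with a gripper value outside its range is refused whole. "jaw" is the opening, from 0 (shut) to 1 (fully open), set as the call begins (left out, the last holds). The fingers move at their own pace and stop on an object; the grip force is fixed at half the most. Time passes only in rows, so rows that repeat a pose let the fingers close, or fill a call up. It gives the time, the measured TCP pose, the force, the opening and the grip force at its end, in the units of the state.
- get_obs(): the state, without advancing time (a new reading comes with each control period).
- snapshot(name): name is "scene" or "side" or "wrist"; returns a dict with "img" (400x640x3 uint8, red, green, blue), "range_z" (400x640 float32, m along the optical axis (not along the pixel's ray), 0 where there is no reading), "fx", "fy", "cx", "cy" (pixels), "R" (3x3) and "t" (3): a world point X has camera coordinates R X + t. Camera axes: x right, y down, z forward; pixel columns grow to the right and rows downward; lengths in m; the calibration is good to about 2 mm. A picture is of the moment at which its call begins.
- close_job(): hands the job in; it is judged then, once.
The state is a dict: "time": time; "joint_positions": joint angles; "qvel": joint speeds; "joint_torque": joint torques, N m; "tool_pos": TCP position; "ee_rot": TCP orientation; "wrist_force": force on the tool from outside, world axes, zero at the start; "wrist_torque": the same for the moment, N m; "width": finger opening in m; "finger_force": force on a finger pad.
Only numpy, scipy, OpenCV 4.12 (cv2) and the standard library are available. Lean on these libraries where they do the work, as an engineer would, in place of code of your own. Each camera call takes 0.05 s, during which the arm holds its last target. There are 200 camera calls.

## Working session

There is one attempt and no reset: what is moved stays moved. The work goes in short steps, Python scripts to look and compute and a tool call to move; the robot and the scene stay as the last step left them, time stands still between calls to the robot, and variables do not carry over. Pictures are saved under pics/ and viewed, at most 10 in all, crops included, and the job is handed in when it is done.

Besides the shell and the picture viewer there is one more tool, called after "Request:" as name(argument=value, ...), one argument or row to a line, values as JSON. carry_out: Moves the arm, as the interface text tells. Its arguments: {"type":"object","properties":{"commands":{"type":"array","items":{"type":"array","items":{"type":"number"}}},"jaw":{"type":"number"}},"required":["commands"]}

```bash
mkdir -p pics; ls; python3 - <<'E'
from bench import *
import cv2,numpy as np,pickle
for n in ("scene","side"):
    s=snapshot(n); pickle.dump(s,open(f"{n}.pkl","wb"))
    cv2.imwrite(f"pics/{n}0.png",s["img"][:,:,::-1])
    print(n,s["fx"],s["cx"],s["cy"],np.round(-s["R"].T@s["t"],3))
print(get_obs())
E
```

```text
pics
scene 488.1175296993722 321.3339880638881 195.23924447050675 [ 1.177 -0.57   1.125]
side 420.21419513142587 319.8564623372289 200.247427719356 [0.211 1.122 0.957]
{'time': 0.1, 'joint_positions': array([-1.34812606e+00,  8.79040177e-02,  1.37207906e+00, -3.06985302e-05,
        1.68357288e+00, -1.03100472e-01]), 'qvel': array([-0.00028572, -0.00334466, -0.00479245, -0.00022177, -0.00131683,
       -0.00049777]), 'joint_torque': array([ 1.49185173e-03, -3.41252875e+01, -3.03300905e+01,  7.18964380e-02,
        3.04675859e-02, -9.98341966e-05]), 'tool_pos': array([ 0.17590051, -0.52060847,  0.20442088]), 'ee_rot': array([-3.13963663e+00, -1.71711056e-04,  3.25767148e-01]), 'wrist_force': array([-0.25748523,  0.70774575,  0.09703954]), 'wrist_torque': array([ 0.0211874 , -0.02543953,  0.07310713]), 'finger_force': 0.0, 'width': 0.09446872816302869}
```

View pics/scene0.png

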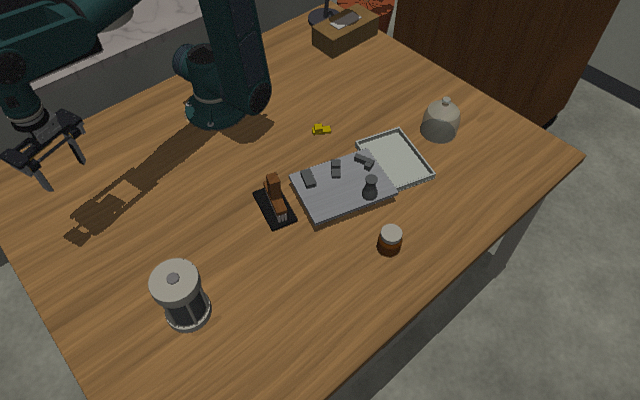

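View pics/side0.png

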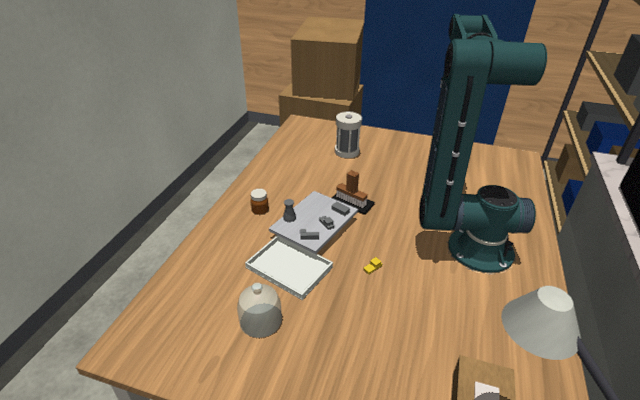

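The scene view shows the brush on its pad at about (275,205), the plate at (343,185), slab (308,178), step (336,169), ell (365,160), vase (370,187), tray (395,158), jar (390,240) and dome (440,120). I'll rectify both views to a top-down map at plate height.

```bash
cat > h.py <<'E'
import numpy as np,cv2,pickle
def cloud(s):
    h,w=s["range_z"].shape; u,v=np.meshgrid(np.arange(w),np.arange(h)); z=s["range_z"]
    c=np.stack([(u-s["cx"])/s["fx"]*z,(v-s["cy"])/s["fy"]*z,z],-1)
    P=(c-s["t"])@s["R"]; P[z==0]=np.nan; return P
def ortho(s,z,x0,x1,y0,y1,k):
    # rows: x decreasing downward->top is x1 ; cols: y decreasing to right
    r,c=np.meshgrid(np.arange(int((x1-x0)*k)),np.arange(int((y1-y0)*k)),indexing='ij')
    X=np.stack([x1-r/k,y1-c/k,np.full(r.shape,z)],-1)@s["R"].T+s["t"]
    return cv2.remap(s["img"],(X[...,0]/X[...,2]*s["fx"]+s["cx"]).astype('f4'),(X[...,1]/X[...,2]*s["fy"]+s["cy"]).astype('f4'),cv2.INTER_CUBIC)[:,:,::-1]
E
python3 - <<'E'
from h import *
S={n:pickle.load(open(n+".pkl","rb")) for n in("scene","side")}
C={n:cloud(s) for n,s in S.items()}
for n,p in [("scene",(275,215)),("scene",(343,185)),("scene",(395,165)),("scene",(370,180)),("scene",(390,232)),("scene",(308,178)),("side",(343,210)),("side",(315,220)),("side",(290,265))]:
    print(n,p,np.round(C[n][p[1],p[0]],3))
P=np.concatenate([c.reshape(-1,3) for c in C.values()]);P=P[np.isfinite(P).all(1)]
def rect(m,t):
    q=P[m][:,:2].astype('f4'); print(t,len(q),cv2.minAreaRect(q), q.mean(0))
cx,cy,_=C["scene"][185,343]
near=np.hypot(P[:,0]-cx,P[:,1]-cy)<.35
rect(near&(abs(P[:,2]-.045)<.003),"plate")
rect(near&(abs(P[:,2]-.012)<.0025),"pad?")
rect(near&(P[:,2]>.085)&(P[:,2]<.126)&(np.hypot(P[:,0]-C["scene"][185,272][0],P[:,1]-C["scene"][185,272][1])<.06),"handle")
print(C["scene"][185,272])
o=[ortho(S[n],.06,cx-.17,cx+.17,cy-.3,cy+.33,1250) for n in S]
print("map x1",cx+.17,"y1",cy+.33)
for i,a in enumerate(o): cv2.imwrite(f"pics/o{i}.png",a)
E
```

```text
scene (275, 215) [ 0.491 -0.134  0.009]
scene (343, 185) [0.556 0.065 0.04 ]
scene (395, 165) [0.585 0.258 0.007]
scene (370, 180) [0.634 0.089 0.113]
scene (390, 232) [0.769 0.03  0.071]
scene (308, 178) [ 0.482 -0.003  0.059]
side (343, 210) [0.467 0.016 0.061]
side (315, 220) [0.547 0.081 0.046]
side (290, 265) [0.567 0.268 0.007]
plate 4805 ((0.6158928275108337, 0.006883800029754639), (0.35069918632507324, 0.34996309876441956), 73.03153991699219) [0.5611892  0.06224276]
pad? 1171 ((0.5303003191947937, 0.11473950743675232), (0.453022837638855, 0.525102436542511), 21.933067321777344) [0.5020996  0.05246282]
handle 240 ((0.470923513174057, -0.10955081135034561), (0.03877369314432144, 0.04274158179759979), 72.08671569824219) [ 0.4741856  -0.10915329]
[ 0.48046049 -0.12519845  0.12524938]
map x1 0.7262837390705427 y1 0.39507160604014907
```

```bash
python3 - <<'E'
from h import *
S={n:pickle.load(open(n+".pkl","rb")) for n in("scene","side")}
P=np.concatenate([cloud(s).reshape(-1,3) for s in S.values()]);P=P[np.isfinite(P).all(1)]
x1,y1,k=.73,.40,1200
img=np.zeros((408,780),'f4')
r=((x1-P[:,0])*k).round().astype(int);c=((y1-P[:,1])*k).round().astype(int)
ok=(r>=0)&(r<408)&(c>=0)&(c<780)
np.maximum.at(img,(r[ok],c[ok]),P[ok,2]+.01)
im=cv2.dilate(img,np.ones((3,3)))
im=cv2.applyColorMap(np.clip((im)/.1*255,0,255).astype('u1'),cv2.COLORMAP_JET)
o=ortho(S["scene"],.052,x1-.34,x1,y1-.65,y1,k)
big=np.vstack([cv2.resize(o,(780,408)),im])
cv2.imwrite("pics/map.png",cv2.resize(big,(574,600),interpolation=cv2.INTER_AREA))
cv2.imwrite("pics/o1.png",o); cv2.imwrite("pics/hm.png",im)
# plate: connected component at z~.045
m=((img>.0505)&(img<.0595)).astype('u1'); m=cv2.morphologyEx(m,cv2.MORPH_CLOSE,np.ones((7,7)))
n,l,st,_=cv2.connectedComponentsWithStats(m)
for nm,lo,hi in [("plate",.052,.058),("pad",.018,.0265),("scraps",.064,.085),("tall",.1,.14),("rim",.031,.037)]:
    m=((img>lo)&(img<hi)).astype('u1'); m=cv2.morphologyEx(m,cv2.MORPH_CLOSE,np.ones((7,7)))
    n,l,st,_=cv2.connectedComponentsWithStats(m)
    for i in range(1,n):
        if st[i,4]>150:
            p=np.argwhere(l==i); q=np.c_[x1-p[:,0]/k,y1-p[:,1]/k].astype('f4'); R=cv2.minAreaRect(q)
            print(nm,st[i,4],np.round(R[0],3),np.round(R[1],3),round(R[2],1))
E
```

```text
plate 51695 [0.553 0.069] [0.268 0.194] 72.8
pad 328 [0.683 0.285] [0.054 0.013] 72.2
pad 358 [0.666 0.226] [0.052 0.011] 74.6
pad 8137 [ 0.465 -0.114] [0.086 0.151] 75.3
pad 268 [0.476 0.33 ] [0.042 0.009] 72.8
scraps 491 [0.641 0.084] [0.042 0.023] 35.8
scraps 370 [0.631 0.114] [0.037 0.021] 5.9
scraps 2194 [0.54 0.17] [0.041 0.063] 87.2
scraps 1765 [0.504 0.087] [0.033 0.064] 45.7
scraps 2236 [ 0.498 -0.119] [0.042 0.061] 72.8
scraps 2777 [0.481 0.001] [0.039 0.064] 70.6
scraps 438 [ 0.443 -0.097] [0.032 0.029] 63.4
scraps 402 [ 0.427 -0.102] [0.024 0.037] 69.0
tall 1439 [0.634 0.096] [0.032 0.039] 0.0
tall 719 [ 0.471 -0.109] [0.04  0.043] 71.6
rim 583 [0.679 0.268] [0.101 0.009] 73.1
rim 455 [0.658 0.324] [0.014 0.06 ] 72.2
rim 424 [0.597 0.344] [0.014 0.049] 73.9
rim 349 [0.548 0.357] [0.013 0.035] 74.4
rim 376 [0.491 0.367] [0.045 0.019] 43.1
rim 228 [0.484 0.22 ] [0.01  0.031] 82.4
rim 632 [0.464 0.294] [0.106 0.009] 72.2
rim 162 [0.45  0.229] [0.011 0.026] 50.2
```

View pics/o1.png

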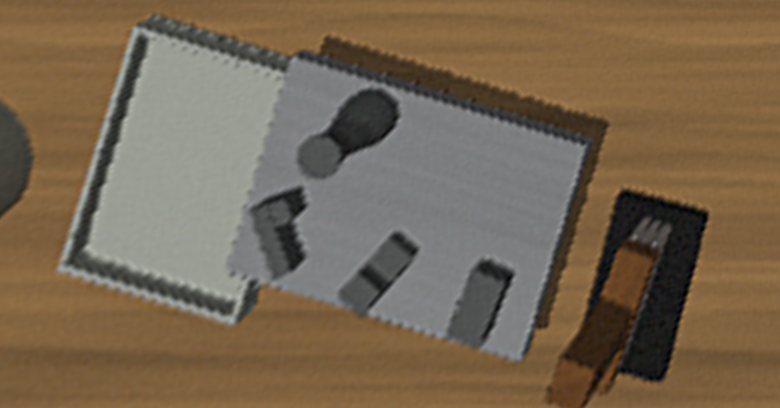

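View pics/hm.png

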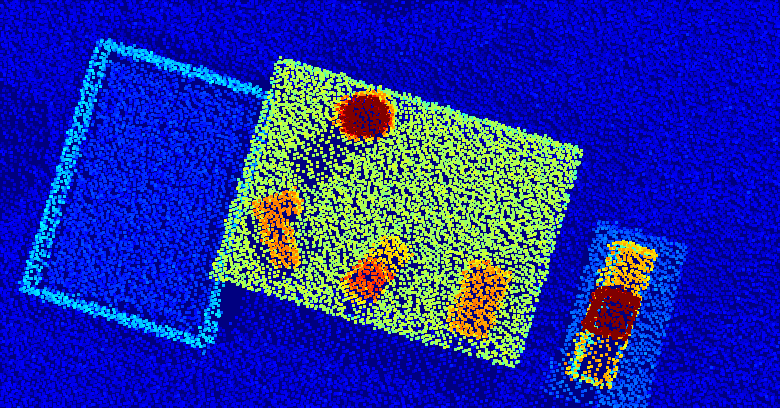

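The map shows the plate centre near (0.553,0.069) with its +y pointing to the tray along (0.295,0.956). The vase is on the +x side, and the strip with the offcuts is clear of it. Next I'll refine the pad and brush.

```bash
cat >> h.py <<'E'
def go(x,y,z,yaw,cur=None):
    from bench import get_obs
    from scipy.spatial.transform import Rotation as Ro
    o=get_obs(); p,R=(o["tool_pos"],Ro.from_euler('xyz',o["ee_rot"])) if cur is None else (np.array(cur[:3]),Ro.from_euler('xyz',[np.pi,0,cur[3]]))
    T=Ro.from_euler('xyz',[np.pi,0,yaw])
    print("at",np.round(p,4),np.round(R.as_euler('xyz'),4),"shift",np.round(R.inv().apply(np.array([x,y,z])-p),4),"turn",np.round((R.inv()*T).as_rotvec(),4),"t",round(o["time"],2))
E
python3 - <<'E'
from h import *
S={n:pickle.load(open(n+".pkl","rb")) for n in("scene","side")}
P=np.concatenate([cloud(s).reshape(-1,3) for s in S.values()]);P=P[np.isfinite(P).all(1)]
d=np.hypot(P[:,0]-.468,P[:,1]-.112)
d=np.hypot(P[:,0]-.468,P[:,1]+.112)
for nm,lo,hi,rr in [("top",.118,.13,.06),("handle",.07,.14,.06),("brush",.05,.14,.09),("back",.05,.068,.09)]:
    q=P[(d<rr)&(P[:,2]>lo)&(P[:,2]<hi)]
    R=cv2.minAreaRect(q[:,:2].astype('f4')); print(nm,len(q),R,np.median(q[:,2]))
k=2500;out=[]
for n in S:
    o=ortho(S[n],.012,.37,.56,-.19,-.03,k)
    g=o.max(2); m=(g<45).astype('u1'); m=cv2.morphologyEx(m,cv2.MORPH_OPEN,np.ones((9,9)))
    p=np.argwhere(m); q=np.c_[.56-p[:,0]/k,-.03-p[:,1]/k].astype('f4'); print(n,cv2.minAreaRect(q)); out.append(o)
    q2=P
cv2.imwrite("pics/pad.png",np.hstack(out))
go(.471,-.109,.206,-.3)
E
```

```text
top 73 ((0.4700959026813507, -0.10902583599090576), (0.03888249397277832, 0.04080965369939804), 71.91930389404297) 0.125249379965149
handle 537 ((0.47098273038864136, -0.1091565191745758), (0.03936770558357239, 0.042917534708976746), 71.57910919189453) 0.11571789261660238
brush 976 ((0.46793025732040405, -0.0989193469285965), (0.12148670852184296, 0.0965995192527771), 0.2150004655122757) 0.0788353831799983
back 435 ((0.46793025732040405, -0.0989193469285965), (0.12148670852184296, 0.0965995192527771), 0.2150004655122757) 0.058602749138387436
scene ((0.4612743854522705, -0.11657192558050156), (0.08015807718038559, 0.1638656109571457), 75.21349334716797)
side ((0.4622828960418701, -0.10636718571186066), (0.08426594734191895, 0.1510598212480545), 74.32042694091797)
at [ 0.1759 -0.5206  0.2044] [-3.1396e+00 -2.0000e-04  3.2580e-01] shift [ 0.4113 -0.2955 -0.0009] turn [-1.900e-03  4.000e-04  6.258e-01] t 0.1
```

View pics/pad.png

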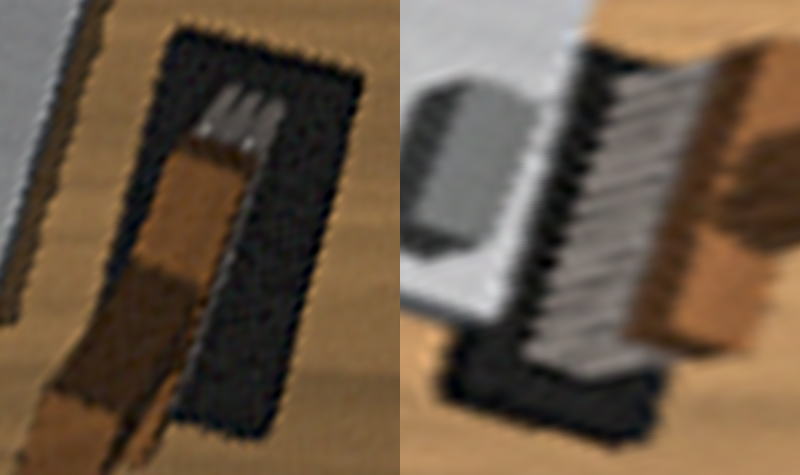

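Request:
carry_out(
  commands=[
    [0.041, -0.03, 0, 0, 0, 0.06],
    [0.082, -0.059, 0, 0, 0, 0.12],
    [0.123, -0.089, 0, 0, 0, 0.18],
    [0.164, -0.118, 0, 0, 0, 0.24],
    [0.205, -0.148, 0, 0, 0, 0.3],
  ],
  jaw=1,
)

```text
time: 0.6
tool_pos: [0.3218, -0.3157, 0.205]
ee_rot: [-3.141, 0.0, 0.023]
wrist_force: [1.3, -0.5, -0.9]
width: 0.0938
finger_force: 0.0
```

```bash
python3 - <<'E'
from h import *
go(.44,-.16,.23,-.3)
E
```

```text
at [ 0.3218 -0.3157  0.205 ] [-3.1412e+00  1.0000e-04  2.2600e-02] shift [ 0.1217 -0.153  -0.0249] turn [-4.000e-04  2.000e-04  3.226e-01] t 0.6
```

Request:
carry_out(
  commands=[
    [0.024, -0.03, -0.005, 0, 0, 0.064],
    [0.048, -0.061, -0.01, 0, 0, 0.129],
    [0.073, -0.092, -0.015, 0, 0, 0.194],
    [0.098, -0.123, -0.02, 0, 0, 0.26],
    [0.122, -0.153, -0.025, 0, 0, 0.322],
  ],
)

```text
time: 1.1
tool_pos: [0.4398, -0.1598, 0.2303]
ee_rot: [3.142, 0.001, -0.299]
wrist_force: [0.3, -0.7, 0.7]
width: 0.0939
finger_force: 0.0
```

```bash
python3 - <<'E'
from h import *
from bench import *
s=snapshot("wrist"); pickle.dump(s,open("wrist.pkl","wb"))
print(np.round(-s["R"].T@s["t"],3),np.round(s["R"],2))
o=ortho(s,.012,.34,.60,-.20,0.06,1500)
cv2.imwrite("pics/w0.png",np.hstack([cv2.resize(s["img"][:,:,::-1],(400,250)),np.zeros((250,390-0,3),'u1')]) if 0 else np.hstack([o,cv2.copyMakeBorder(cv2.resize(s["img"][:,:,::-1],(400,250)),0,140,0,0,0)]))
go(.471,-.109,.206,-.3)
E
```

```text
[ 0.518 -0.183  0.409] [[-0.29 -0.96  0.  ]
 [-0.92  0.28  0.28]
 [-0.27  0.08 -0.96]]Traceback (most recent call last):
  File "<stdin>", line 6, in <module>
    return _nx.concatenate(arrs, 1, dtype=dtype, casting=casting)
           ~~~~~~~~~~~~~~~^^^^^^^^^^^^^^^^^^^^^^^^^^^^^^^^^^^^^^^
ValueError: all the input array dimensions except for the concatenation axis must match exactly, but along dimension 0, the array at index 0 has size 389 and the array at index 1 has size 390
```

```bash
python3 - <<'E'
from h import *
s=pickle.load(open("wrist.pkl","rb"))
o=ortho(s,.012,.34,.60,-.20,0.06,1500)[:388,:388]
cv2.imwrite("pics/w0.png",np.hstack([o,cv2.copyMakeBorder(cv2.resize(s["img"][:,:,::-1],(400,250)),0,138,0,0,0)]))
P=cloud(s).reshape(-1,3);P=P[np.isfinite(P).all(1)]
d=np.hypot(P[:,0]-.468,P[:,1]+.112)
for nm,lo,hi,rr in [("top",.128,.142,.05),("back",.055,.066,.08),("pad",.009,.015,.1),("brush",.05,.14,.08)]:
    q=P[(d<rr)&(P[:,2]>lo)&(P[:,2]<hi)]; 
    print(nm,len(q),cv2.minAreaRect(q[:,:2].astype('f4')) if len(q) else 0,np.median(q[:,2]))
go(.471,-.109,.206,-.3)
E
```

```text
top 1327 ((0.4673294723033905, -0.10949056595563889), (0.03025367110967636, 0.036074742674827576), 70.81328582763672) 0.13469648990955646
back 1773 ((0.4672344923019409, -0.10957083851099014), (0.03185178339481354, 0.12006524205207825), 71.09984588623047) 0.059684260818900096
pad 3894 ((0.4633297920227051, -0.11246134340763092), (0.07988381385803223, 0.1496843695640564), 74.8742446899414) 0.011772805112875196
brush 3723 ((0.4672335982322693, -0.10958565771579742), (0.032271139323711395, 0.11999445408582687), 70.86732482910156) 0.07121172935224297
at [ 0.4429 -0.1556  0.2311] [-3.1367e+00 -2.3000e-03 -2.9440e-01] shift [ 0.0133 -0.0526  0.0253] turn [-0.0049 -0.0023  0.0056] t 1.15
```

View pics/w0.png

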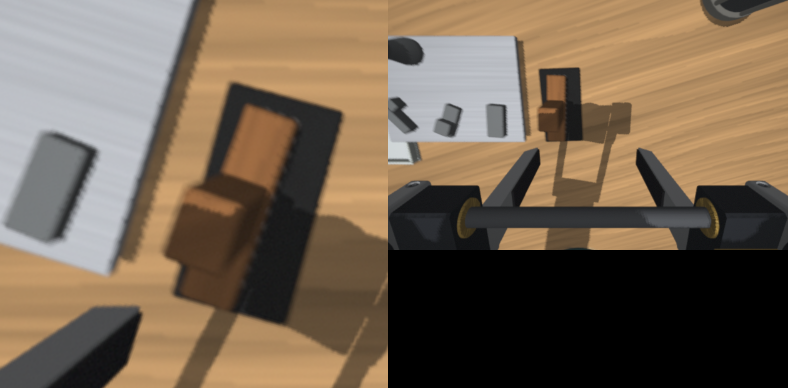

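The wrist view shows the brush at about (0.467,-0.110), yawed -19°, and the pad centre at (0.463,-0.112), yawed -15°.

```bash
python3 - <<'E'
from h import *
s=pickle.load(open("wrist.pkl","rb"))
P=cloud(s).reshape(-1,3);P=P[np.isfinite(P).all(1)]
c=np.array([.553,.069]);
q=P[(abs(P[:,2]-.045)<.002)&(np.hypot(*(P[:,:2]-c).T)<.165)][:,:2].astype('f4')
print("plate",cv2.minAreaRect(q),len(q))
q=P[(P[:,2]>.05)&(P[:,2]<.075)&(np.hypot(*(P[:,:2]-c).T)<.15)]
a=-.297;U=np.array([np.cos(a),np.sin(a)]);V=np.array([-U[1],U[0]])
uv=np.c_[(q[:,:2]-c)@U,(q[:,:2]-c)@V]
for lo,hi in [(-.13,-.05),(-.05,.05),(.05,.13)]:
    m=(uv[:,1]>lo)&(uv[:,1]<hi)&(uv[:,0]<.03); print(np.round([uv[m].min(0),uv[m].max(0)],3),q[m,2].max())
m=P[:,2]>.08; w=P[m&(np.hypot(P[:,0]-.634,P[:,1]-.096)<.06)][:,:2]; print("vase",((w-c)@U).min(),((w-c)@V).mean())
go(.467,-.1096,.18,-.332)
E
```

```text
plate ((0.5520520806312561, 0.06979335099458694), (0.26121392846107483, 0.1896274834871292), 72.87678527832031) 28454
[[-0.082 -0.103]
 [-0.02  -0.069]] 0.06497858177665301
[[-0.083 -0.021]
 [-0.02   0.022]] 0.07280279947980377
[[-0.074  0.068]
 [-0.008  0.104]] 0.06756359540520745
vase 0.05250336560756695 0.03956124721269612
at [ 0.4429 -0.1556  0.2311] [-3.1367e+00 -2.3000e-03 -2.9440e-01] shift [ 0.0096 -0.0507  0.0513] turn [-0.005  -0.0022  0.0376] t 1.15
```

Request:
carry_out(
  commands=[
    [0.003, -0.015, 0.01, 0, 0, 0.01],
    [0.006, -0.033, 0.025, 0, 0, 0.02],
    [0.0096, -0.0507, 0.045, 0, 0, 0.035],
    [0.0096, -0.0507, 0.051, 0, 0, 0.038],
    [0.0096, -0.0507, 0.051, 0, 0, 0.038],
  ],
)

```text
time: 1.65
tool_pos: [0.4622, -0.1158, 0.178]
ee_rot: [3.141, 0.003, -0.333]
wrist_force: [0.2, -0.8, 0.0]
width: 0.094
finger_force: 0.0
```

```bash
python3 - <<'E'
from h import *
go(.467,-.1096,.088,-.332)
E
```

```text
at [ 0.4622 -0.1158  0.178 ] [ 3.141   0.0034 -0.3332] shift [ 0.0028 -0.0075  0.09  ] turn [ 0.0006  0.0034 -0.0012] t 1.65
```

Request:
carry_out(
  commands=[
    [0.003, -0.0075, 0, 0, 0.003, 0],
    [0.003, -0.0075, 0.02, 0, 0.003, 0],
    [0.003, -0.0075, 0.04, 0, 0.003, 0],
    [0.003, -0.0075, 0.06, 0, 0.003, 0],
    [0.003, -0.0075, 0.065, 0, 0.003, 0],
  ],
)

```text
time: 2.15
tool_pos: [0.4677, -0.1099, 0.1133]
ee_rot: [3.141, -0.001, -0.335]
wrist_force: [0.1, 0.6, 0.1]
width: 0.0936
finger_force: 0.0
```

```bash
python3 - <<'E'
from h import *
go(.467,-.1096,.088,-.332)
E
```

```text
at [ 0.4677 -0.1099  0.1133] [ 3.1415e+00 -8.0000e-04 -3.3500e-01] shift [-0.0008 -0.0001  0.0253] turn [ 0.0001 -0.0008 -0.003 ] t 2.15
```

Aligned. Descend and settle, then close.

Request:
carry_out(
  commands=[
    [0, 0, 0.01, 0, 0, 0],
    [0, 0, 0.02, 0, 0, 0],
    [0, 0, 0.025, 0, 0, 0],
    [0, 0, 0.025, 0, 0, 0],
    [0, 0, 0.025, 0, 0, 0],
  ],
)

```text
time: 2.65
tool_pos: [0.4688, -0.1098, 0.0898]
ee_rot: [3.142, -0.004, -0.334]
wrist_force: [-0.1, 0.1, -0.5]
width: 0.0938
finger_force: 0.0
```

Request:
carry_out(
  commands=[
    [0, 0, 0, 0, 0, 0],
    [0, 0, 0, 0, 0, 0],
    [0, 0, 0, 0, 0, 0],
    [0, 0, 0, 0, 0, 0],
    [0, 0, 0, 0, 0, 0],
  ],
  jaw=0.1,
)

```text
time: 3.15
tool_pos: [0.4686, -0.1098, 0.0896]
ee_rot: [3.141, -0.003, -0.334]
wrist_force: [0.2, -0.3, -0.1]
width: 0.0575
finger_force: 0.0
```

Request:
carry_out(
  commands=[
    [0, 0, 0, 0, 0, 0],
    [0, 0, 0, 0, 0, 0],
    [0, 0, 0, 0, 0, 0],
    [0, 0, 0, 0, 0, 0],
    [0, 0, 0, 0, 0, 0],
  ],
)

```text
time: 3.65
tool_pos: [0.4685, -0.1097, 0.0894]
ee_rot: [3.141, -0.003, -0.334]
wrist_force: [-1.0, -1.1, 0.0]
width: 0.0299
finger_force: 30.0
```

Request:
carry_out(
  commands=[
    [0, 0, -0.015, 0, 0, 0],
    [0, 0, -0.035, 0, 0, 0],
    [0, 0, -0.055, 0, 0, 0],
    [0, 0, -0.07, 0, 0, 0],
    [0, 0, -0.07, 0, 0, 0],
  ],
)

```text
time: 4.15
tool_pos: [0.4697, -0.1101, 0.1618]
ee_rot: [3.141, -0.008, -0.334]
wrist_force: [0.1, -0.6, -1.5]
width: 0.0299
finger_force: 30.0
```

```bash
python3 - <<'E'
from h import *
go(.474,-.040,.16,-.299)
E
```

```text
at [ 0.4697 -0.1101  0.1618] [ 3.1415 -0.0078 -0.3341] shift [-0.019  -0.0676  0.0016] turn [ 0.0002 -0.0078 -0.0351] t 4.15
```

Request:
carry_out(
  commands=[
    [-0.005, -0.017, 0, 0, -0.002, -0.01],
    [-0.01, -0.034, 0, 0, -0.004, -0.02],
    [-0.015, -0.052, 0, 0, -0.006, -0.03],
    [-0.019, -0.0676, 0.001, 0, -0.007, -0.035],
    [-0.019, -0.0676, 0.001, 0, -0.007, -0.035],
  ],
)

```text
time: 4.65
tool_pos: [0.4719, -0.038, 0.1568]
ee_rot: [-3.141, 0.007, -0.297]
wrist_force: [0.3, -0.3, -1.7]
width: 0.0297
finger_force: 30.0
```

```bash
python3 - <<'E'
from h import *
go(.474,-.040,.125,-.299)
E
```

```text
at [ 0.4719 -0.038   0.1568] [-3.1413  0.0068 -0.2966] shift [0.0028 0.0013 0.0318] turn [-0.0003  0.0068  0.0024] t 4.65
```

Request:
carry_out(
  commands=[
    [0.002, 0.001, 0.008, 0, 0.002, 0.001],
    [0.002, 0.001, 0.018, 0, 0.003, 0.002],
    [0.002, 0.001, 0.026, 0, 0.003, 0.002],
    [0.002, 0.001, 0.028, 0, 0.003, 0.002],
    [0.002, 0.001, 0.028, 0, 0.003, 0.002],
  ],
)

```text
time: 5.15
tool_pos: [0.4736, -0.0413, 0.1295]
ee_rot: [3.141, 0.003, -0.302]
wrist_force: [-0.3, -1.2, -1.3]
width: 0.0302
finger_force: 30.0
```

Request:
carry_out(
  commands=[
    [0, 0, 0, 0, 0, 0],
    [0, 0, 0, 0, 0, 0],
    [0, 0, 0, 0, 0, 0],
    [0, 0, 0, 0, 0, 0],
    [0, 0, 0, 0, 0, 0],
  ],
)

```text
time: 5.65
tool_pos: [0.4743, -0.0411, 0.1306]
ee_rot: [3.142, 0.001, -0.301]
wrist_force: [-0.8, -0.5, -1.6]
width: 0.03
finger_force: 30.0
```

```bash
python3 - <<'E'
from h import *
from bench import *
go(.5605,.240,.125,-.299)
s=snapshot("scene"); cv2.imwrite("pics/s1.png",cv2.resize(s["img"][110:250,220:460,::-1],None,fx=3,fy=3))
E
```

```text
at [ 0.4743 -0.0411  0.1306] [ 3.1416e+00  5.0000e-04 -3.0110e-01] shift [-0.001  -0.294   0.0056] turn [ 0.      0.0005 -0.0021] t 5.65
```

View pics/s1.png

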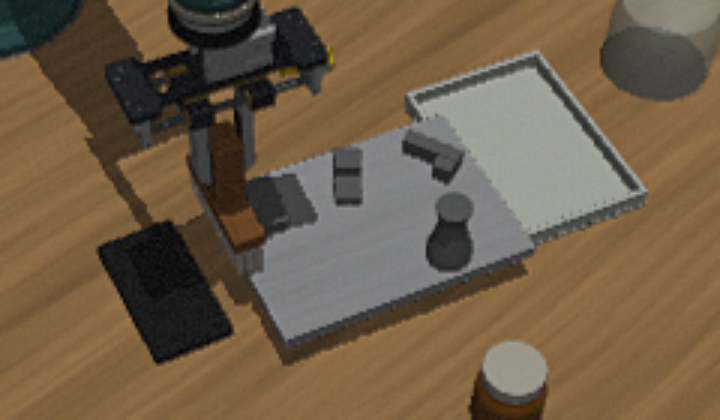

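The brush is upright at the plate's end, behind the slab. Lower by about 5 mm and sweep.

Request:
carry_out(
  commands=[
    [0, 0, 0.003, 0, 0, 0],
    [0, 0, 0.0055, 0, 0, 0],
    [0, 0, 0.0055, 0, 0, 0],
    [0, 0, 0.0055, 0, 0, -0.001],
    [0, -0.005, 0.0055, 0, 0, -0.002],
  ],
)

```text
time: 6.2
tool_pos: [0.4756, -0.0365, 0.1249]
ee_rot: [3.141, 0.001, -0.3]
wrist_force: [1.1, -0.1, -0.8]
width: 0.0294
finger_force: 30.0
```

Request:
carry_out(
  commands=[
    [0, -0.014, 0, 0, 0, 0],
    [0, -0.028, 0, 0, 0, 0],
    [0, -0.042, 0, 0, 0, 0],
    [0, -0.056, 0, 0, 0, 0],
    [0, -0.07, 0, 0, 0, 0],
  ],
)

```text
time: 6.7
tool_pos: [0.4966, 0.0321, 0.1249]
ee_rot: [3.141, 0.001, -0.298]
wrist_force: [-0.1, -0.2, -1.3]
width: 0.0299
finger_force: 30.0
```

```bash
python3 - <<'E'
from h import *
go(.5605,.240,.1245,-.299)
E
```

```text
at [0.4966 0.0321 0.1249] [ 3.1414e+00  8.0000e-04 -2.9840e-01] shift [-1.000e-04 -2.175e-01  4.000e-04] turn [0.0002 0.0008 0.0006] t 6.7
```

Tracking is good, so I'll continue the sweep.

Request:
carry_out(
  commands=[
    [0, -0.015, 0, 0, 0, 0],
    [0, -0.03, 0, 0, 0, 0],
    [0, -0.045, 0, 0, 0, 0],
    [0, -0.06, 0, 0, 0, 0],
    [0, -0.075, 0, 0, 0, 0],
  ],
)

```text
time: 7.2
tool_pos: [0.5186, 0.1034, 0.1248]
ee_rot: [3.141, 0.001, -0.299]
wrist_force: [-0.6, -0.6, -1.3]
width: 0.0301
finger_force: 30.0
```

```bash
python3 - <<'E'
from h import *
from bench import *
go(.5605,.240,.1245,-.299)
s=snapshot("scene"); cv2.imwrite("pics/s2.png",cv2.resize(s["img"][110:250,220:460,::-1],None,fx=3,fy=3))
E
```

```text
at [0.5186 0.1034 0.1248] [ 3.1414e+00  1.1000e-03 -2.9920e-01] shift [-0.0003 -0.1428  0.0003] turn [ 0.0002  0.0011 -0.0002] t 7.2
```

View pics/s2.png

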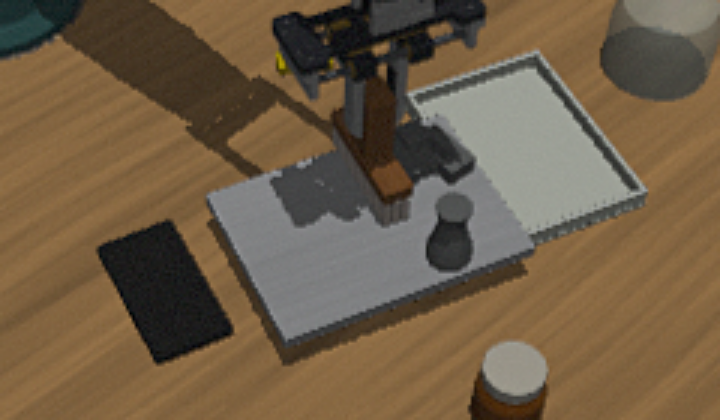

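The offcuts are bunched ahead of the brush and the vase is clear. Finish the sweep.

Request:
carry_out(
  commands=[
    [0, -0.015, 0, 0, 0, 0],
    [0, -0.03, 0, 0, 0, 0],
    [0, -0.045, 0, 0, 0, 0],
    [0, -0.06, 0, 0, 0, 0],
    [0, -0.075, 0, 0, 0, 0],
  ],
)

```text
time: 7.75
tool_pos: [0.5408, 0.1753, 0.1248]
ee_rot: [-3.141, 0.001, -0.299]
wrist_force: [-0.5, -0.2, -2.3]
width: 0.0299
finger_force: 30.0
```

Request:
carry_out(
  commands=[
    [0, -0.015, 0, 0, 0, 0],
    [0, -0.03, 0, 0, 0, 0],
    [0, -0.045, 0, 0, 0, 0],
    [0, -0.06, 0, 0, 0, 0],
    [0, -0.068, 0, 0, 0, 0],
  ],
)

```text
time: 8.25
tool_pos: [0.5608, 0.2406, 0.1247]
ee_rot: [-3.141, 0.001, -0.298]
wrist_force: [0.4, 0.5, -1.6]
width: 0.0305
finger_force: 30.0
```

```bash
python3 - <<'E'
from h import *
from bench import *
go(.4970,.032,.17,-.299)
a=snapshot("scene");b=snapshot("side")
cv2.imwrite("pics/s3.png",np.hstack([cv2.resize(a["img"][100:250,300:460,::-1],None,fx=2.5,fy=2.5),cv2.resize(b["img"][180:330,230:390,::-1],None,fx=2.5,fy=2.5)]))
E
```

```text
at [0.5608 0.2406 0.1247] [-3.1412e+00  1.1000e-03 -2.9820e-01] shift [ 2.000e-04  2.181e-01 -4.540e-02] turn [-0.0004  0.0011  0.0008] t 8.25
```

View pics/s3.png

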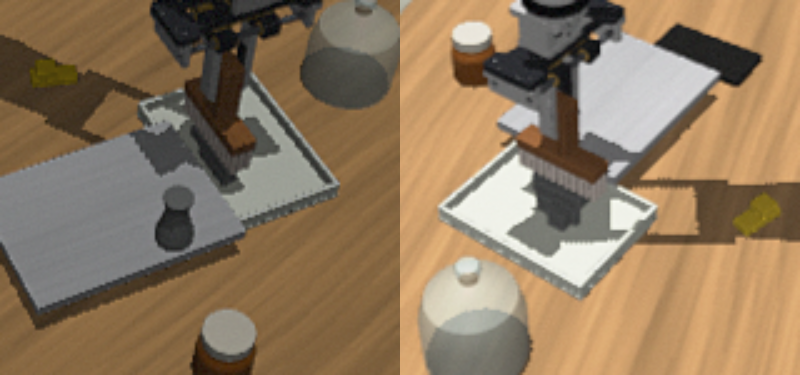

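The plate is clear except for the vase, and the pieces are under the brush in the tray. Lift and check.

Request:
carry_out(
  commands=[
    [0, 0, -0.015, 0, 0, 0],
    [0, 0, -0.035, 0, 0, 0],
    [0, 0, -0.055, 0, 0, 0],
    [0, 0.02, -0.065, 0, 0, 0],
    [0, 0.04, -0.07, 0, 0, 0],
  ],
)

```text
time: 8.85
tool_pos: [0.5494, 0.1998, 0.1979]
ee_rot: [-3.14, -0.003, -0.299]
wrist_force: [-0.4, 0.2, -1.1]
width: 0.0298
finger_force: 30.0
```

Request:
carry_out(
  commands=[
    [0, 0.025, 0, 0, 0, 0],
    [0, 0.055, 0, 0, 0, 0],
    [0, 0.085, 0, 0, 0, 0],
    [0, 0.11, 0, 0, 0, 0],
    [0, 0.12, 0, 0, 0, 0],
  ],
)

```text
time: 9.35
tool_pos: [0.5124, 0.0832, 0.1954]
ee_rot: [3.141, 0.001, -0.303]
wrist_force: [0.2, 0.7, -1.3]
width: 0.0301
finger_force: 30.0
```

```bash
python3 - <<'E'
from h import *
from bench import *
P=[]
S={n:snapshot(n) for n in("scene","side","wrist")}
P=cloud(S["wrist"]).reshape(-1,3);P=P[np.isfinite(P).all(1)]
c=np.array([.552,.070]);a=-.299;U=np.array([np.cos(a),np.sin(a)]);V=np.array([-U[1],U[0]])
u=(P[:,:2]-c)@U;v=(P[:,:2]-c)@V
m=(u>-.145)&(u<.055)&(v>.12)&(v<.265)&(P[:,2]<.09)
print("tray pts",m.sum(),"range v",v[m].min(),v[m].max())
k=1000;img=np.zeros((200,150),'u1');hh=np.zeros((200,150))
np.maximum.at(hh,(((.055-u[m])*k).astype(int),((v[m]-.12)*k).astype(int)),P[m,2])
n,l,st,ce=cv2.connectedComponentsWithStats(cv2.morphologyEx((hh>.010).astype('u1'),cv2.MORPH_CLOSE,np.ones((3,3))))
for i in range(1,n):
    if st[i,4]>60: print("blob u,v",np.round([.055-ce[i,1]/k,.12+ce[i,0]/k],3),st[i],"zmax",hh[l==i].max())
w=np.hstack([cv2.resize(S[n]["img"][y:y+150,x:x+160,::-1],(395,370)) for n,x,y in(("scene",300,100),("side",230,180))])
cv2.imwrite("pics/s4.png",np.vstack([w,cv2.copyMakeBorder(cv2.resize(S["wrist"]["img"][:,:,::-1],(368,230)),0,0,0,422,0)]))
go(.4646,-.1125,.17,-.264)
E
```

```text
tray pts 18621 range v 0.12000188766406603 0.26498952317654245
blob u,v [-0.019  0.124] [   0    0   10  150 1408] zmax 0.04718277427073
blob u,v [-0.042  0.167] [  31   55   35   82 2250] zmax 0.04212830460896659
blob u,v [-0.058  0.196] [ 66  78  25  60 876] zmax 0.03403427328503953
blob u,v [-0.124  0.122] [  0 159   5  41 177] zmax 0.025267380641180576
at [0.5133 0.0856 0.1953] [-3.1407e+00  5.0000e-04 -3.0080e-01] shift [0.0121 0.2036 0.0251] turn [-0.0009  0.0005 -0.0368] t 9.5
```

View pics/s4.png

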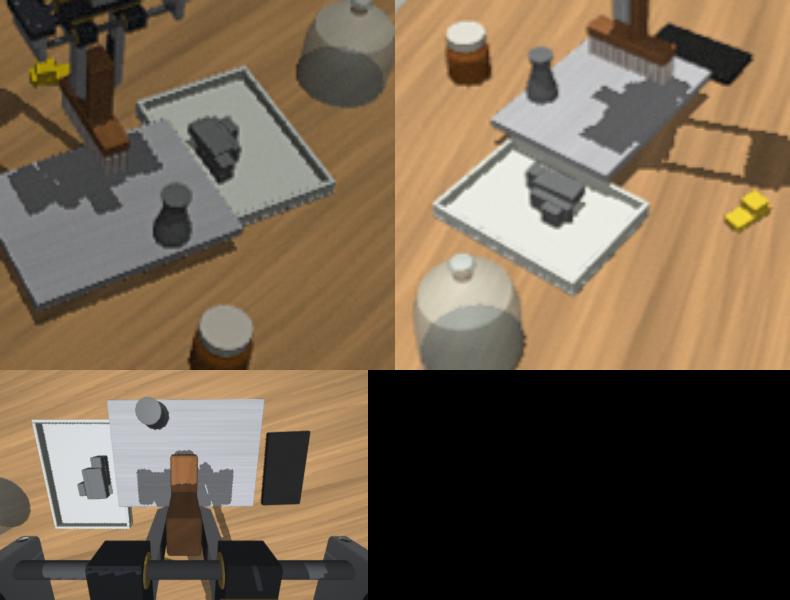

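All three offcuts lie in the tray, and the vase and tray have not moved. Now return the brush.

Request:
carry_out(
  commands=[
    [0.001, 0.02, 0, 0, 0, -0.004],
    [0.003, 0.048, 0, 0, 0, -0.009],
    [0.005, 0.076, 0, 0, 0, -0.014],
    [0.007, 0.104, 0, 0, 0, -0.019],
    [0.008, 0.132, 0, 0, 0, -0.024],
  ],
)

```text
time: 10.0
tool_pos: [0.4824, -0.0424, 0.1949]
ee_rot: [-3.141, 0.001, -0.273]
wrist_force: [0.3, 0.9, -1.0]
width: 0.0296
finger_force: 30.0
```

Request:
carry_out(
  commands=[
    [0.001, 0.025, 0, 0, 0, -0.004],
    [0.002, 0.05, 0, 0, 0, -0.008],
    [0.003, 0.068, 0.005, 0, 0, -0.012],
    [0.003, 0.072, 0.01, 0, 0, -0.012],
    [0.003, 0.072, 0.01, 0, 0, -0.012],
  ],
)

```text
time: 10.5
tool_pos: [0.4653, -0.1119, 0.1838]
ee_rot: [-3.141, 0.003, -0.263]
wrist_force: [-0.1, 0.6, -0.9]
width: 0.0296
finger_force: 30.0
```

```bash
python3 - <<'E'
from h import *
from bench import *
s=snapshot("wrist");P=cloud(s).reshape(-1,3);P=P[np.isfinite(P).all(1)]
d=np.hypot(P[:,0]-.4633,P[:,1]+.1125)
for nm,lo,hi in (("pad",.009,.015),("brush",.10,.25)):
    q=P[(d<.1)&(P[:,2]>lo)&(P[:,2]<hi)]; print(nm,len(q),cv2.minAreaRect(q[:,:2].astype('f4')))
go(.4646,-.1128,.10,-.264)
E
```

```text
pad 3909 ((0.469385027885437, -0.11393018811941147), (0.07981337606906891, 0.13572584092617035), 74.9599609375)
brush 12872 ((0.4845849573612213, -0.11627352237701416), (0.054627787321805954, 0.07760036736726761), 75.03950500488281)
at [ 0.4656 -0.1116  0.1843] [-3.1405e+00  2.3000e-03 -2.6250e-01] shift [-0.0004  0.0015  0.0843] turn [-0.0011  0.0023  0.0015] t 10.55
```

Request:
carry_out(
  commands=[
    [-0.001, 0.001, 0.018, 0, 0.001, 0],
    [-0.001, 0.001, 0.036, 0, 0.002, 0],
    [-0.001, 0.001, 0.056, 0, 0.002, 0.001],
    [-0.001, 0.001, 0.074, 0, 0.002, 0.001],
    [-0.001, 0.001, 0.08, 0, 0.002, 0.001],
  ],
)

```text
time: 11.05
tool_pos: [0.4633, -0.1115, 0.1029]
ee_rot: [-3.141, 0.003, -0.262]
wrist_force: [0.0, 0.6, 0.0]
width: 0.0296
finger_force: 30.0
```

Request:
carry_out(
  commands=[
    [0, 0, 0, 0, 0, 0],
    [0, 0, 0, 0, 0, 0],
    [0, 0, 0, 0, 0, 0],
    [0, 0, 0, 0, 0, 0],
    [0, 0, 0, 0, 0, 0],
  ],
)

```text
time: 11.55
tool_pos: [0.4646, -0.1135, 0.1056]
ee_rot: [3.141, -0.002, -0.264]
wrist_force: [-0.0, -0.3, -0.7]
width: 0.0296
finger_force: 30.0
```

```bash
python3 - <<'E'
from h import *
go(.4646,-.1128,.0894,-.264)
E
```

```text
at [ 0.4646 -0.1135  0.1056] [ 3.1415e+00 -2.4000e-03 -2.6430e-01] shift [-0.0002 -0.0006  0.0162] turn [ 0.0001 -0.0024 -0.0003] t 11.55
```

Request:
carry_out(
  commands=[
    [0, -0.0005, 0.005, 0, 0, 0],
    [0, -0.0005, 0.01, 0, 0, 0],
    [0, -0.0005, 0.013, 0, 0, 0],
    [0, -0.0005, 0.015, 0, 0, 0],
    [0, -0.0005, 0.015, 0, 0, 0],
  ],
)

```text
time: 12.05
tool_pos: [0.4643, -0.1128, 0.0897]
ee_rot: [3.142, -0.001, -0.264]
wrist_force: [0.7, 0.8, -1.3]
width: 0.0299
finger_force: 30.0
```

Request:
carry_out(
  commands=[
    [0, 0, 0, 0, 0, 0],
    [0, 0, 0, 0, 0, 0],
    [0, 0, 0, 0, 0, 0],
    [0, 0, 0, 0, 0, 0],
    [0, 0, 0, 0, 0, 0],
  ],
)

```text
time: 12.55
tool_pos: [0.4643, -0.1128, 0.0899]
ee_rot: [3.142, -0.001, -0.264]
wrist_force: [0.2, -0.3, -1.4]
width: 0.0298
finger_force: 30.0
```

Request:
carry_out(
  commands=[
    [0, 0, 0.0005, 0, 0, 0],
    [0, 0, 0.001, 0, 0, 0],
    [0, 0, 0.001, 0, 0, 0],
    [0, 0, 0.001, 0, 0, 0],
    [0, 0, 0.001, 0, 0, 0],
  ],
)

```text
time: 13.05
tool_pos: [0.4644, -0.1129, 0.0894]
ee_rot: [3.141, -0.001, -0.264]
wrist_force: [-2.8, -0.2, 3.3]
width: 0.0299
finger_force: 30.0
```

Contact felt (+3 N). Release and rise.

Request:
carry_out(
  commands=[
    [0, 0, 0, 0, 0, 0],
    [0, 0, 0, 0, 0, 0],
    [0, 0, 0, 0, 0, 0],
    [0, 0, 0, 0, 0, 0],
    [0, 0, 0, 0, 0, 0],
  ],
  jaw=1,
)

```text
time: 13.55
tool_pos: [0.4643, -0.1128, 0.0887]
ee_rot: [-3.142, -0.001, -0.264]
wrist_force: [-1.2, 0.2, 0.3]
width: 0.0665
finger_force: 0.0
```

Request:
carry_out(
  commands=[
    [0, 0, 0, 0, 0, 0],
    [0, 0, 0, 0, 0, 0],
    [0, 0, 0, 0, 0, 0],
    [0, 0, 0, 0, 0, 0],
    [0, 0, 0, 0, 0, 0],
  ],
)

```text
time: 14.05
tool_pos: [0.4643, -0.1128, 0.0889]
ee_rot: [3.142, -0.001, -0.264]
wrist_force: [-0.8, 0.1, -0.1]
width: 0.0935
finger_force: 0.0
```

Request:
carry_out(
  commands=[
    [0, 0, -0.01, 0, 0, 0],
    [0, 0, -0.035, 0, 0, 0],
    [0, 0, -0.06, 0, 0, 0],
    [0, 0, -0.09, 0, 0, 0],
    [0, 0, -0.11, 0, 0, 0],
  ],
)

```text
time: 14.55
tool_pos: [0.4649, -0.113, 0.2021]
ee_rot: [3.141, -0.005, -0.264]
wrist_force: [0.8, -0.0, 0.1]
width: 0.0942
finger_force: 0.0
```

Request:
carry_out(
  commands=[
    [-0.01, 0.01, -0.01, 0, 0, 0],
    [-0.02, 0.02, -0.02, 0, 0, 0],
    [-0.03, 0.035, -0.03, 0, 0, 0],
    [-0.03, 0.05, -0.03, 0, 0, 0],
    [-0.03, 0.05, -0.03, 0, 0, 0],
  ],
)

```text
time: 15.05
tool_pos: [0.4205, -0.1546, 0.2287]
ee_rot: [3.141, -0.0, -0.267]
wrist_force: [0.3, -0.1, -0.4]
width: 0.0939
finger_force: 0.0
```

```bash
python3 - <<'E'
from h import *
from bench import *
s=snapshot("wrist");P=cloud(s).reshape(-1,3);P=P[np.isfinite(P).all(1)]
d=np.hypot(P[:,0]-.4633,P[:,1]+.1125)
for nm,lo,hi,rr in [("top",.128,.142,.05),("back",.055,.066,.08),("pad",.009,.015,.1)]:
    q=P[(d<rr)&(P[:,2]>lo)&(P[:,2]<hi)]; print(nm,len(q),cv2.minAreaRect(q[:,:2].astype('f4')),np.median(q[:,2]))
a=snapshot("scene");A=cloud(a);c=np.array([.552,.070]);
print(get_obs()["time"])
E
```

```text
top 1427 ((0.4632403552532196, -0.11191126704216003), (0.03024272434413433, 0.036216575652360916), 74.36572265625) 0.13464335771442515
back 1949 ((0.4631762206554413, -0.1117946207523346), (0.03222023323178291, 0.11855544149875641), 74.69902801513672) 0.059665070790237654
pad 3981 ((0.4633379578590393, -0.11244738101959229), (0.07981127500534058, 0.14935055375099182), 74.9436264038086) 0.011796206934854633
15.15
```

The brush is upright and within 1 mm of the pad centre. Hand in.

```bash
python3 -c "
from bench import *
print(close_job())"
```

```text
the job is handed in; nothing more can be done
None
```

All three offcuts are in the ceramic tray, moved only by the brush. The vase and tray look unmoved in the pictures, and the brush stands upright within 1 mm of the middle of its pad; I handed the job in at about 15 s, and no verdict was returned.

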